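# Line up the tiles and offer the burnishing ball in its dish

### The arm

A 6-joint arm with a two-finger parallel gripper is mounted at the origin on the work surface. World frame = base frame: x ahead of the robot, y to its left, z up, the work surface at z = 0. Lengths are in m, angles in rad, forces in N, time in s.
With the tool pointing down it reaches from about 0.35 to 0.775 m from the base axis. Payload 7.3 kg.
Tool frame: the origin (TCP) lies at the very end of the fingers, on their centre line; the grasp point (between the pads) lies 19 mm behind it; z points along the fingers, y is the direction in which the jaws open and shut (so a half turn about z gives the same grasp; the last joint's range is limited). The gripper opens to 92 mm and grips with 3 to 60 N. Pads are 19 mm wide; open, the fingers measure 130 mm over their backs; the gripper's body (75 mm by 190 mm) begins 47 mm behind the grasp point.
Start: joints at [-1.38, 0.342, 1.524, -0, 1.275, -0.146], TCP at [0.174, -0.496, 0.227] pointing down, gripper open.
Joint ranges: [-2.53, 2.53], [-0.77, 2.02], [0.04, 2.7], [-1, 4.14], [0.28, 2.66], [-3.11, 3.11]. Speed limits (rad/s): [2.57, 2.57, 3.14, 3.14, 3.14, 3.14].

### API

Orientations are given as [roll, pitch, yaw] about the fixed x, y, z axes, in that order (R = Rz(yaw) Ry(pitch) Rx(roll)).
In Python, from cell import robot gives the robot as it stands.
- The arm moves only by the tool apply_moves, never from a script. Its argument "plan" is a list of rows, each an object of numbers: "tx", "ty", "tz": the shift along the tool's x, y, z in m; "yaw": the turn about the tool's z in rad; "grip": the opening, from -1 (shut) to 1 (fully open), so that 0 is half open. In form: [{"tx": .., "ty": .., "tz": .., "yaw": .., "grip": ..}, ...]. A call has 1 to 8 rows; each row is the pose to reach, as a shift and turn from the pose commanded when the call began, along the tool's axes at that moment; what a row does not reach only later rows make up. A row lasts 1/8 s, in which the tool goes at most 62.5 mm and 10.7 degrees, less where a joint would pass 70% of its speed; a pose out of reach is approached as far as the arm can. A call with a gripper value outside its range is refused whole. The fingers move at their own pace and stop on an object; "force" is the grip in N (left out, the last holds). Time passes only in rows, so rows that repeat a pose let the fingers close. It gives the time, the measured TCP pose, the force and the opening at its end, in the units of the state.
- robot.observe(): the state, without advancing time (a new reading comes with each control period).
- robot.read_camera(name): name is "scene" or "top" or "wrist"; returns (picture, depth): 420x560x3 uint8, red, green, blue; 420x560 float32, m along the optical axis (not along the pixel's ray), 0 where there is no reading.
- robot.get_calibration(name): a dict with "camera_matrix" (3x3 intrinsics, pixels), "R" (3x3) and "t" (3): a world point X has camera coordinates R X + t. Camera axes: x right, y down, z forward; pixel columns grow to the right and rows downward; lengths in m; the calibration is good to about 2 mm. The wrist camera is an equidistant fisheye: a pixel r from the principal point sees the ray r / f radians off the axis. A picture is of the moment at which its call begins: read the wrist's pose just before it. get_calibration takes no time and is no camera call; for the wrist camera it gives the pose at the moment of the call.
- robot.hand_in(): hands the job in, once; it reports no verdict.
Trained networks look in the newest picture that a camera, given by its name, has taken for a name from the list of things; names that differ only in an ending like _2 or _b are one class to them, and where a whole thing is asked for, a point or a joint stands for the part that bears it (a point fixed in the world has none). Each returns a list of dicts, best first, with "confidence" (0 to 1); they miss things now and then, are a little off and sometimes report something else, mostly with a low value. They report only what shows in the picture. A call takes as long as a camera call. They do not tell look-alikes from the thing itself.
- robot.outline_of(label, camera): "region" (420x560 bool, what is visible of it) and "pixel" ([row, column] in pixels, amid what is visible of it).
- robot.tip_of(label, camera): "pixel" ([row, column] in pixels: a listed point, or the origin of a listed thing).
The state is a dict: "time": time; "qpos": joint angles; "qvel": joint speeds; "joint_efforts": joint torques, N m; "tool_pos": TCP position; "tool_rot": TCP orientation; "contact_force": force on the tool from outside, world axes, zero at the start; "torque": the same for the moment, N m; "opening": finger opening in m.
Only numpy, scipy, OpenCV 4.12 (cv2) and the standard library are available. Lean on these libraries where they do the work, as an engineer would, in place of code of your own. Each camera call takes 0.05 s, during which the arm holds its last target.

### The job

I am about to burnish the three dry clay tiles: nudge them back against the batten of their board, flat and square in one straight row, with their air gaps kept. Then pick up the two-lugged dish by one lug, lift it clear and turn it a quarter turn, always level and with the stone ball staying in the middle, until its lugs lie along the batten and the free lug points left, to the throwing wheel. Finish while still holding it out to me like that, level and still, about 10 cm above the bench, and leave everything else on the bench where it is.

Things in the scene. Friction and masses are not known exactly. Their poses are not given: they have to be found in the camera images.
- batten (a point): Fixed wooden strip 340 mm long, 20 mm wide, 16 mm above the board, along the far edge of the fixed tile board (200 x 340 mm, 12 mm thick) ahead of the robot, a little left. The point: middle of the strip's near face, at the board's top, 12 mm above the bench. x points away from the robot, square into the strip, y along it to the left, z up. Board within 6 degrees of square to the robot.
- tile_l_mid (a point): Loose dry terracotta tile, 60 x 60 x 10 mm, about 75 g, flat on the board, the left-hand one of three. The point is its centre, 5 mm above the board; x and y square to its edges, z up. Starts up to 17 degrees askew and 25 to 50 mm short of the batten, 82 to 98 mm from its neighbours, centre to centre, along the batten; flush, its centre is 30 mm from the batten's near face.
- tile_m_mid (a point): Loose dry terracotta tile, 60 x 60 x 10 mm, about 75 g, flat on the board, the middle one of three. The point is its centre, 5 mm above the board; x and y square to its edges, z up. Starts up to 17 degrees askew and 25 to 50 mm short of the batten, 82 to 98 mm from its neighbours, centre to centre, along the batten; flush, its centre is 30 mm from the batten's near face.
- tile_r_mid (a point): Loose dry terracotta tile, 60 x 60 x 10 mm, about 75 g, flat on the board, the right-hand one of three. The point is its centre, 5 mm above the board; x and y square to its edges, z up. Starts up to 17 degrees askew and 25 to 50 mm short of the batten, 82 to 98 mm from its neighbours, centre to centre, along the batten; flush, its centre is 30 mm from the batten's near face.
- dish_mid (a point): Loose white glazed dish, about 200 g, on its foot on the bench right of the board: round, 111 mm across, 34 mm high, hollowed like a shallow bowl (curvature radius 100 mm in the middle, 9 mm thick there), two equal flat lugs opposite each other at the rim. The point: on its axis, 17 mm above its underside. x runs from lug b to lug a, z up. At first the lugs point to and from the robot.
- lug_a (a point): Centre of the dish's lug on its +x side, at the start the one away from the robot: a flat lug with parallel sides, 30 mm wide, 13 mm thick, standing 38 mm out beyond the rim, its top level with the rim. The point is half-way through its thickness, 73 mm from the dish's axis, 27.5 mm above the dish's underside. Axes as those of the dish.
- lug_b (a point): Centre of the same kind of lug on the dish's -x side, at the start the one nearer the robot; 73 mm from the dish's axis, 27.5 mm above the underside. Axes as those of the dish. The dish's weight hangs beside the grasp, so a light grip lets it droop; gripped firmly it stays level.
- ball_center (a point): Loose polished stone ball, 24 mm in diameter, about 20 g, lying in the middle of the dish and rolling easily. The point is its centre.
- tool_crock: Fixed white crock of pottery tools, 120 mm across, 280 mm high with its tools, at the left end of the bench, on the throwing wheel's side: it shows which way is left. Origin at the centre of its foot.
- rib: Bystander: loose orange half-moon rib of hard silicone, 98 x 50 x 6 mm. Origin at its underside.
- pin_tool: Bystander: loose steel pin tool, 165 mm long, 9 mm thick, lying between board and dish. Origin under its middle, x towards its needle.
- paddle: Bystander: loose teak paddle, 310 mm long, blade 70 mm wide, 14 mm thick. Origin under its middle, x towards its blade.
- cup: Bystander: loose terracotta cup, 72 mm across, 70 mm high. Origin at the centre of its foot.
- loop_tool: Bystander: loose trimming tool with a wooden handle and a steel loop, 165 mm long. Origin under its middle, x towards its loop.
- jar: Bystander: fixed blue ceramic jar with a hinged lid, 112 mm across, 138 mm high with its lid, beyond the board. Origin at the centre of its foot.
There are look-alikes about, which are no part of the job. Leave any black or purple look-alike of the part that bears tile_r_mid alone.

How it is judged:
By the outcome, as a careful person would: the job done as asked, in the order asked, and still so for the second after the job is handed in, while the arm keeps its last pose, push and grip.
It also fails if it takes over 69 s, if anything falls off the work surface, if the arm or the gripper's body presses on something with over 40 N, if the wrist force passes 120 N, or if a joint passes its speed limit or range.

## Working session

There is one attempt and no reset: what is moved stays moved. The work goes in short steps, Python scripts to look and compute and a tool call to move; the robot and the scene stay as the last step left them, time stands still between calls to the robot, and variables do not carry over. Pictures are saved under pics/ and viewed, and the job is handed in when it is done.

Besides the shell and the picture viewer there is one more tool, called after "Request:" as a command line: name --argument value ..., lists and objects as JSON in quotes. apply_moves: Moves the arm, as the interface text tells. Its arguments: {"type":"object","properties":{"plan":{"type":"array","items":{"type":"object","properties":{"tx":{"type":"number"},"ty":{"type":"number"},"tz":{"type":"number"},"yaw":{"type":"number"},"grip":{"type":"number"}}}},"force":{"type":"number"}},"required":["plan"]}

```bash
ls; mkdir -p pics; python3 - <<'E'
from cell import robot
import cv2,numpy as np
s=robot.observe()
for k in s: print(k,np.round(s[k],4))
for c in ["scene","top"]:
    p,d=robot.read_camera(c); cv2.imwrite(f"pics/{c}0.png",p[:,:,::-1]); np.save(f"{c}0.npy",d)
    print(c,robot.get_calibration(c))
    for n in ["tile_l_mid","tile_m_mid","tile_r_mid","dish_mid","lug_a","lug_b","ball_center","batten"]:
        print(n,[(np.round(r["pixel"],1).tolist(),round(r["confidence"],2)) for r in robot.tip_of(n,c)])
print(robot.observe()["time"])
E
```

```text
pics
time 0.0
qpos [-1.38    0.3428  1.525  -0.      1.2754 -0.146 ]
qvel [ 0.0009 -0.0009  0.0004  0.0006  0.0011 -0.0002]
joint_efforts [-9.00000e-04 -4.31240e+01 -2.44221e+01  7.17000e-02  5.59000e-02
 -1.00000e-04]
tool_pos [ 0.1735 -0.4951  0.226 ]
tool_rot [-3.140e+00 -2.000e-04  3.368e-01]
contact_force [ 0.5022 -0.4999 -0.8184]
torque [0.0025 0.054  0.0001]
opening 0.092
scene {'camera_matrix': array([[500.92888787,   0.        , 285.06365589],
       [  0.        , 500.92888787, 211.46450729],
       [  0.        ,   0.        ,   1.        ]]), 'R': array([[-0.10713871,  0.99412669,  0.01527787],
       [ 0.72691684,  0.08880612, -0.68095916],
       [-0.67831645, -0.06185134, -0.73216201]]), 't': array([ 0.04572046, -0.38781134,  1.85593846])}
tile_l_mid [([221.6, 364.7], 0.87), ([205.9, 242.4], 0.61)]
tile_m_mid [([217.5, 334.7], 0.85), ([197.1, 179.1], 0.64)]
tile_r_mid [([172.6, 255.8], 0.84), ([179.1, 341.8], 0.74), ([170.1, 382.8], 0.68), ([216.2, 302.9], 0.59)]
dish_mid [([195.3, 179.8], 0.92), ([221.3, 364.7], 0.69), ([196.4, 181.2], 0.37)]
lug_a [([177.8, 184.9], 0
[... 229 characters left out ...]
    , 284.60520412],
       [  0.        , 476.98659243, 204.2879903 ],
       [  0.        ,   0.        ,   1.        ]]), 'R': array([[ 0.02246327, -0.99961875,  0.0160546 ],
       [-0.99180211, -0.02430245, -0.12545101],
       [ 0.12579335, -0.01310495, -0.99196991]]), 't': array([-0.00766586,  0.57252853,  1.23133502])}
tile_l_mid [([203.3, 195.4], 0.84)]
tile_m_mid [([205.1, 227.9], 0.66)]
tile_r_mid [([206.7, 263.3], 0.97), ([280.2, 324.3], 0.87), ([279.6, 219.9], 0.78), ([139.9, 353.8], 0.67), ([287.7, 171.1], 0.59)]
dish_mid [([222.3, 399.3], 0.8)]
lug_a [([252.3, 398.3], 0.98)]
lug_b [([252.3, 398.3], 0.98)]
ball_center [([225.8, 400.8], 0.49)]
batten [([179.2, 232.7], 0.63)]
0.9
```

View pics/scene0.png

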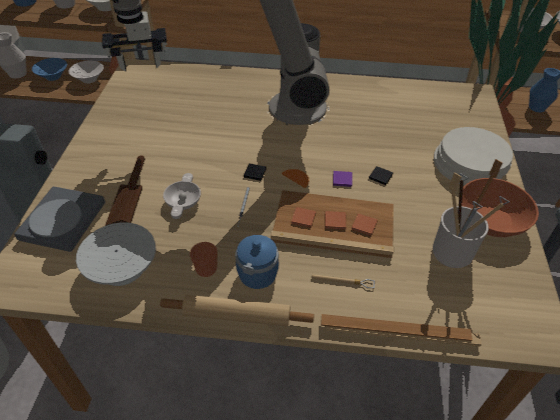

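View pics/top0.png

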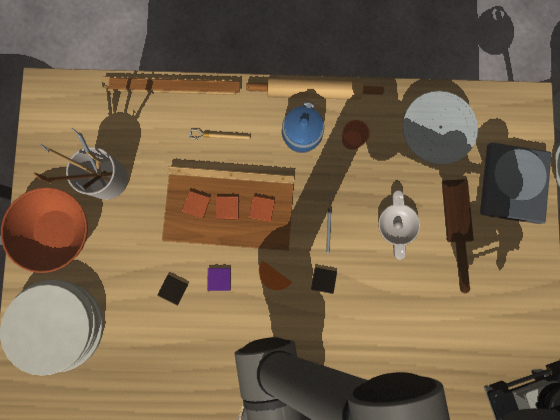

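```bash
cat > h.py <<'E'
from cell import robot
import cv2,numpy as np
def ray(c,cal,px):  # px [row,col] -> world origin, dir
    K=cal["camera_matrix"];R=cal["R"];t=cal["t"]
    x=(px[1]-K[0,2])/K[0,0];y=(px[0]-K[1,2])/K[1,1]
    if c=="wrist":
        r=np.hypot(x,y); v=np.array([np.sin(r)*x/max(r,1e-9),np.sin(r)*y/max(r,1e-9),np.cos(r)])
    else: v=np.array([x,y,1.])
    return -R.T@t, R.T@v
def atz(c,cal,px,z):
    o,d=ray(c,cal,px); return o+d*(z-o[2])/d[2]
def proj(c,cal,X):
    K=cal["camera_matrix"];v=cal["R"]@np.array(X)+cal["t"]
    if c=="wrist":
        th=np.arctan2(np.hypot(v[0],v[1]),v[2]);s=th/max(np.hypot(v[0],v[1]),1e-9);x,y=v[0]*s,v[1]*s
    else:x,y=v[0]/v[2],v[1]/v[2]
    return np.array([K[1,1]*y+K[1,2],K[0,0]*x+K[0,2]])
def regionpts(c,cal,reg,z):
    cs=cv2.findContours(reg.astype(np.uint8),cv2.RETR_EXTERNAL,cv2.CHAIN_APPROX_NONE)[0]
    k=max(cs,key=cv2.contourArea)[:,0,:]
    return np.array([atz(c,cal,(p[1],p[0]),z)[:2] for p in k],np.float32)
E
python3 - <<'E'
from h import *
c="top";cal=robot.get_calibration(c)
img=cv2.imread("pics/top0.png");d=np.load("top0.npy")
for n,px in dict(tl=(203.3,195.4),tm=(205.1,227.9),tr=(206.7,263.3)).items():
    print(n,np.round(atz(c,cal,px,.017),4))
for n,px,z in [("dish",(222.3,399.3),.017),("lugb",(252.3,398.3),.0275),("ball",(225.8,400.8),.021),("batten",(179.2,232.7),.012)]:
    print(n,np.round(atz(c,cal,px,z),4))
robot.read_camera(c)
for n in ["tile_l_mid","tile_m_mid","tile_r_mid","dish_mid","lug_a","ball_center","pin_tool","rib","cup","jar","paddle"]:
    for r in robot.outline_of(n,c)[:4]:
        z={"t":.022,"d":.034,"b":.021,"l":.034}.get(n[0],.01)
        P=regionpts(c,cal,r["region"],z); q=cv2.minAreaRect(P)
        print(n,round(r["confidence"],2),np.round(r["pixel"]),np.round(q[0],4),np.round(q[1],4),round(q[2],1))
E
```

```text
tl [0.5718 0.2455 0.017 ]
tm [0.569  0.1581 0.017 ]
tr [0.567  0.0628 0.017 ]
dish [ 0.5336 -0.3047  0.017 ]
lugb [ 0.4527 -0.2987  0.0275]
ball [ 0.5239 -0.3076  0.021 ]
batten [0.641  0.1482 0.012 ]
tile_l_mid 0.67 [207. 196.] [0.567  0.2439] [0.0616 0.0586] 71.7
tile_m_mid 0.85 [209. 228.] [0.5622 0.1598] [0.0567 0.059 ] 2.0
tile_r_mid 0.94 [279. 322.] [ 0.3748 -0.1021] [0.0595 0.0599] 81.3
tile_r_mid 0.89 [280. 219.] [0.3722 0.176 ] [0.0572 0.0579] 1.3
tile_r_mid 0.86 [205. 264.] [0.5623 0.0673] [0.0609 0.0649] 81.2
tile_r_mid 0.58 [288. 171.] [0.3408 0.2946] [0.0623 0.0595] 65.2
dish_mid 0.97 [225. 402.] [ 0.5273 -0.2988] [0.1625 0.1084] 30.3
lug_a 0.93 [222. 395.] [ 0.5261 -0.2968] [0.11   0.1622] 60.0
ball_center 0.63 [224. 401.] [ 0.5259 -0.3   ] [0.0215 0.0218] 1.4
ball_center 0.51 [223. 456.] [ 0.5018 -0.464 ] [0.3048 0.0739] 4.2
pin_tool 0.53 [229. 327.] [ 0.5079 -0.114 ] [0.0091 0.1165] 87.7
pin_tool 0.43 [225. 405.] [ 0.529  -0.3044] [0.1047 0.161 ] 62.3
rib 0.73 [278. 270.] [0.3767 0.0373] [0.0956 0.0521] 53.9
rib 0.69 [218. 225.] [0.562  0.1583] [0.3428 0.2073] 87.6
cup 0.86 [135. 356.] [ 0.7757 -0.1837] [0.0711 0.0845] 45.3
jar 0.64 [129. 303.] [ 0.7876 -0.0395] [0.1273 0.1242] 30.6
paddle 0.75 [222. 460.] [ 0.5039 -0.4699] [0.3102 0.0767] 4.8
```

Request:
apply_moves --plan '[{"tx": 0.055, "ty": -0.022, "yaw": 0.06}, {"tx": 0.11, "ty": -0.045, "yaw": 0.12}, {"tx": 0.165, "ty": -0.068, "yaw": 0.18}, {"tx": 0.22, "ty": -0.09, "yaw": 0.25}, {"tx": 0.275, "ty": -0.113, "yaw": 0.31}, {"tx": 0.32, "ty": -0.131, "yaw": 0.35}, {"tx": 0.342, "ty": -0.14, "yaw": 0.379}, {"tx": 0.342, "ty": -0.14, "yaw": 0.379}]'

```text
schema error: expected keys tx, ty, tz, yaw, grip
```

```bash
python3 - <<'E'
from h import *
s=robot.observe();print(s["time"],np.round(s["tool_pos"],4),np.round(s["tool_rot"],4),np.round(s["qpos"],3))
cal=robot.get_calibration("wrist");p,d=robot.read_camera("wrist");cv2.imwrite("pics/w1.png",p[:,:,::-1]);print(cal)
E
```

```text
1.5 [ 0.1735 -0.4955  0.2267] [3.1415 0.     0.3368] [-1.38   0.342  1.524  0.     1.275 -0.146]
{'camera_matrix': array([[325.1922621 ,   0.        , 276.41480223],
       [  0.        , 325.1922621 , 207.67633033],
       [  0.        ,   0.        ,   1.        ]]), 'R': array([[ 3.31558678e-01, -9.43434599e-01,  3.17304123e-05],
       [-9.07918114e-01, -3.19067698e-01,  2.71809679e-01],
       [-2.56424532e-01, -9.01496666e-02, -9.62351026e-01]]), 't': array([-0.52483635, -0.03391564,  0.39083754])}
```

View pics/w1.png

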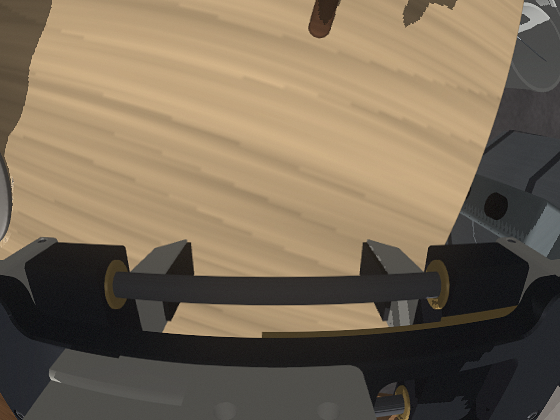

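Request:
apply_moves --plan '[{"tx": 0.055, "ty": -0.022, "tz": 0, "yaw": 0.06, "grip": 1}, {"tx": 0.11, "ty": -0.045, "tz": 0, "yaw": 0.12, "grip": 1}, {"tx": 0.165, "ty": -0.068, "tz": 0, "yaw": 0.18, "grip": 1}, {"tx": 0.22, "ty": -0.09, "tz": 0, "yaw": 0.25, "grip": 1}, {"tx": 0.275, "ty": -0.113, "tz": 0, "yaw": 0.31, "grip": 1}, {"tx": 0.32, "ty": -0.131, "tz": 0, "yaw": 0.35, "grip": 1}, {"tx": 0.342, "ty": -0.14, "tz": 0, "yaw": 0.379, "grip": 1}, {"tx": 0.342, "ty": -0.14, "tz": 0, "yaw": 0.379, "grip": 1}]'

```text
time: 2.55
tool_pos: [0.4509, -0.2492, 0.2266]
tool_rot: [-3.142, 0.0, -0.039]
contact_force: [-0.7, -0.0, 0.7]
opening: 0.0919
```

```bash
python3 - <<'E'
from h import *
s=robot.observe();print(s["time"],np.round(s["tool_pos"],4),np.round(s["tool_rot"],4),np.round(s["qpos"],3))
cal=robot.get_calibration("wrist");p,d=robot.read_camera("wrist");cv2.imwrite("pics/w2.png",p[:,:,::-1])
np.savez("w2.npz",p=p,d=d,**cal)
E
```

```text
2.55 [ 0.4509 -0.2492  0.2266] [-3.1416  0.     -0.0391] [-0.654  0.324  1.551 -0.     1.267  0.956]
```

View pics/w2.png

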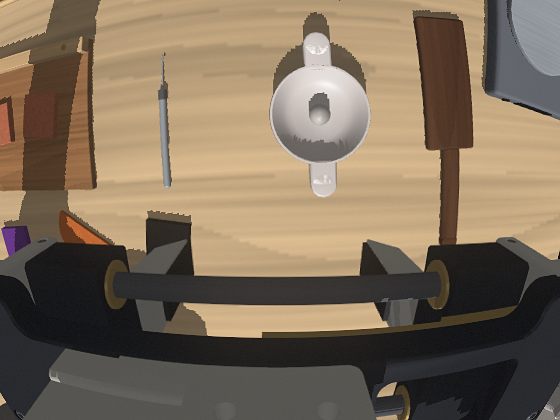

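Request:
apply_moves --plan '[{"tx": 0, "ty": -0.06, "tz": 0, "yaw": 0, "grip": 1}, {"tx": 0, "ty": -0.12, "tz": 0, "yaw": 0, "grip": 0.6}, {"tx": 0, "ty": -0.18, "tz": 0, "yaw": 0, "grip": 0.2}, {"tx": 0, "ty": -0.24, "tz": 0, "yaw": 0, "grip": -0.2}, {"tx": 0, "ty": -0.3, "tz": 0, "yaw": 0, "grip": -0.6}, {"tx": 0, "ty": -0.36, "tz": 0, "yaw": 0, "grip": -0.6}, {"tx": 0.003, "ty": -0.409, "tz": 0, "yaw": 0, "grip": -0.6}, {"tx": 0.003, "ty": -0.409, "tz": 0, "yaw": 0, "grip": -0.6}]'

```text
time: 3.6
tool_pos: [0.4702, 0.1596, 0.2266]
tool_rot: [-3.141, -0.0, -0.039]
contact_force: [-0.9, -0.4, 0.2]
opening: 0.0266
```

```bash
python3 - <<'E'
from h import *
s=robot.observe();print(s["time"],np.round(s["tool_pos"],4),np.round(s["tool_rot"],4),np.round(s["qpos"],3),s["opening"])
cal=robot.get_calibration("wrist");p,d=robot.read_camera("wrist");cv2.imwrite("pics/w3.png",p[:,:,::-1])
np.savez("w3.npz",p=p,d=d,**cal)
for n in ["tile_l_mid","tile_m_mid","tile_r_mid"]:
    for r in robot.tip_of(n,"wrist"): print(n,round(r["confidence"],2),np.round(r["pixel"],1),np.round(atz("wrist",cal,r["pixel"],.017),4))
    for r in robot.outline_of(n,"wrist"):
        P=regionpts("wrist",cal,r["region"],.022);q=cv2.minAreaRect(P);print(n,"outline",round(r["confidence"],2),np.round(q[0],4),np.round(q[1],4),round(q[2],1))
for r in robot.tip_of("batten","wrist"): print("batten",round(r["confidence"],2),np.round(r["pixel"],1),np.round(atz("wrist",cal,r["pixel"],.012),4))
E
```

```text
3.6 [0.4702 0.1596 0.2266] [-3.1415e+00 -1.0000e-04 -3.8700e-02] [0.173 0.29  1.6   0.    1.251 1.782] 0.026566488404312513
tile_l_mid 0.65 [ 99.5 198.4] [0.571  0.2449 0.017 ]
tile_l_mid outline 0.87 [0.5703 0.2441] [0.0618 0.0606] 72.8
tile_m_mid 0.93 [ 98.9 274.7] [0.5661 0.1585 0.017 ]
tile_m_mid outline 0.96 [0.5645 0.161 ] [0.0613 0.0604] 2.3
tile_r_mid 0.81 [101.4 354.4] [0.5622 0.0682 0.017 ]
tile_r_mid 0.62 [260.6 263.5] [0.3725 0.1799 0.017 ]
tile_r_mid outline 0.92 [0.3816 0.1757] [0.0596 0.0586] 0.6
tile_r_mid outline 0.68 [ 0.3831 -0.093 ] [0.0641 0.0603] 81.6
tile_r_mid outline 0.58 [0.5638 0.0689] [0.0615 0.061 ] 81.1
batten 0.56 [ 31.6 275.7] [0.646  0.1544 0.012 ]
```

View pics/w3.png

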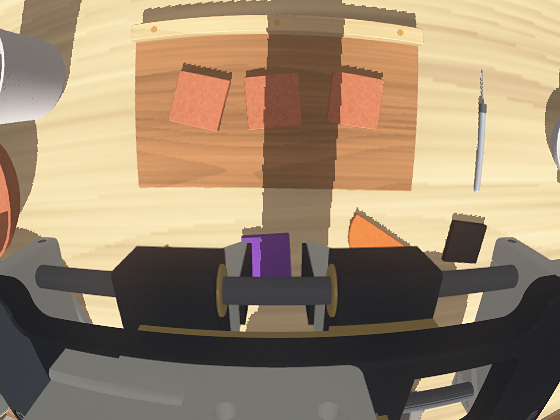

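```bash
python3 - <<'E'
from h import *
z=np.load("w3.npz");cal={k:z[k] for k in("camera_matrix","R","t")}
for n,px,h in [("NL",(188,138),.012),("NR",(190,411),.012),("batTop nearL",(40,136),.028),("batTopnearR",(44,418),.028),("m",(36,275),.028)]:
    print(n,np.round(atz("wrist",cal,px,h),4))
im=z["p"][:,:,::-1]
c=np.hstack([cv2.resize(im[0:70,120:220],None,fx=4,fy=6,interpolation=0),cv2.resize(im[0:70,340:440],None,fx=4,fy=6,interpolation=0)]);cv2.imwrite("pics/z3.png",c)
E
```

```text
NL [0.4709 0.3332 0.012 ]
NR [ 0.4555 -0.0072  0.012 ]
batTop nearL [0.6502 0.3154 0.028 ]
batTopnearR [ 0.6333 -0.0093  0.028 ]
m [0.6365 0.1555 0.028 ]
```

View pics/z3.png

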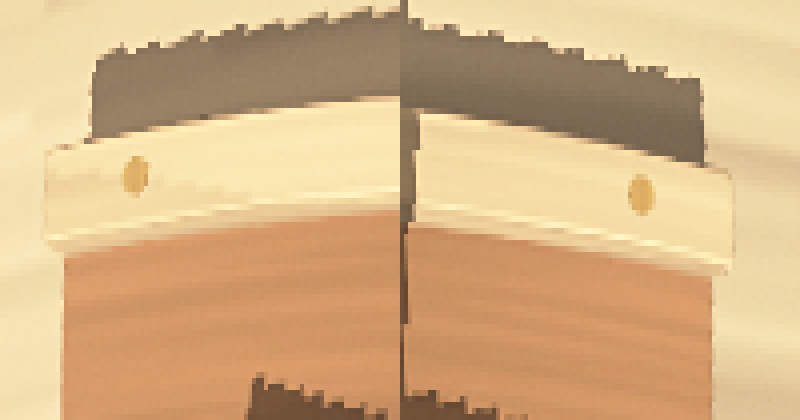

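```bash
python3 - <<'E'
from h import *
z=np.load("w3.npz");cal={k:z[k] for k in("camera_matrix","R","t")}
P=[]
for n,px,h in [("NL",(188,138),.012),("NR",(190,411),.012),("L",(42.3,136),.012),("ml",(35,219.5),.012),("mr",(37.8,344),.012),("R",(45.8,418),.012)]:
    X=atz("wrist",cal,px,h);P.append(X);print(n,np.round(X,4))
B=np.array(P[2:])[:,:2]
k=np.polyfit(B[:,1],B[:,0],1);print(k,np.degrees(np.arctan(k[0])), "resid",B[:,0]-np.polyval(k,B[:,1]))
E
```

```text
NL [0.4709 0.3332 0.012 ]
NR [ 0.4555 -0.0072  0.012 ]
L [0.652  0.3225 0.012 ]
ml [0.6463 0.2187 0.012 ]
mr [0.6383 0.0763 0.012 ]
R [ 0.6349 -0.0167  0.012 ]
[0.05113898 0.63518179] 2.9274974430539538 resid [ 0.0002873  -0.00010548 -0.00078137  0.00059955]
```

```bash
python3 - <<'E'
from h import *
s=robot.observe();tp=s["tool_pos"][:2];yw=s["tool_rot"][2];print(tp,yw,s["opening"])
a=-0.049;n=np.array([np.cos(a),np.sin(a)]);v=np.array([-np.sin(a),np.cos(a)])
b0=np.array([.6434,.16])
tx=np.array([np.cos(yw),np.sin(yw)]);ty=np.array([np.sin(yw),-np.cos(yw)])
for k,c in dict(L=(.5705,.2445),M=(.565,.1597),R=(.563,.0685)).items():
    c=np.array(c);u=n@(b0-c);w=v@(c-b0)
    st=c-n*.062; en=b0+v*w-n*.0695
    print(k,"u",round(u,4),"v",round(w,4),"start",st.round(4),"end",en.round(4),"push",round(n@(en-st),4),"tool shift to start",round(tx@(st-tp),4),round(ty@(st-tp),4))
E
```

```text
[0.47045852 0.1569802 ] -0.04408245699389024 0.018435666555941747
L u 0.077 v 0.0808 start [0.5086 0.2475] end [0.5779 0.2441] push 0.0695 tool shift to start 0.0341 -0.0921
M u 0.0783 v -0.0041 start [0.5031 0.1627] end [0.5738 0.1593] push 0.0708 tool shift to start 0.0323 -0.0072
R u 0.0758 v -0.0953 start [0.5011 0.0715] end [0.5693 0.0682] push 0.0683 tool shift to start 0.0344 0.084
```

Request:
apply_moves --plan '[{"tx": 0.033, "ty": -0.006, "tz": 0.0, "yaw": 0.006, "grip": -0.65}, {"tx": 0.033, "ty": -0.006, "tz": 0.06, "yaw": 0.006, "grip": -0.65}, {"tx": 0.033, "ty": -0.006, "tz": 0.12, "yaw": 0.006, "grip": -0.65}, {"tx": 0.033, "ty": -0.006, "tz": 0.17, "yaw": 0.006, "grip": -0.65}, {"tx": 0.033, "ty": -0.006, "tz": 0.2, "yaw": 0.006, "grip": -0.65}, {"tx": 0.033, "ty": -0.006, "tz": 0.21, "yaw": 0.006, "grip": -0.65}, {"tx": 0.033, "ty": -0.006, "tz": 0.21, "yaw": 0.006, "grip": -0.65}]'

```text
time: 4.88
tool_pos: [0.5038, 0.1624, 0.0169]
tool_rot: [3.141, 0.0, -0.049]
contact_force: [-0.3, -0.9, 0.5]
opening: 0.0162
```

```bash
python3 - <<'E'
from h import *
s=robot.observe();print(s["time"],np.round(s["tool_pos"],4),np.round(s["tool_rot"],4),s["opening"],s["contact_force"])
p,d=robot.read_camera("wrist");cv2.imwrite("pics/w4.png",p[:,:,::-1])
s=robot.observe();print(s["time"],np.round(s["tool_pos"],4),np.round(s["tool_rot"],4),s["opening"],s["contact_force"])
E
```

```text
4.875 [0.5038 0.1624 0.0169] [ 3.1415  0.     -0.0487] 0.01616217137545796 [-0.28966297 -0.89098483  0.47468486]
4.925 [0.5043 0.1626 0.0177] [-3.1413e+00 -1.6000e-03 -4.8600e-02] 0.016163108953755185 [ 0.66228457 -0.32735279  0.42891825]
```

View pics/w4.png

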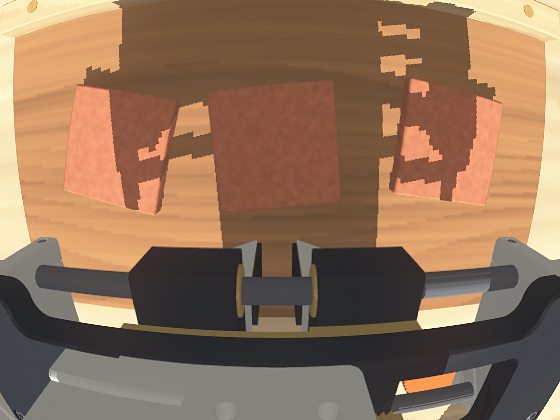

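Request:
apply_moves --plan '[{"tx": 0.012, "ty": 0, "tz": 0, "yaw": 0, "grip": -0.65}, {"tx": 0.02, "ty": 0, "tz": 0, "yaw": 0, "grip": -0.65}, {"tx": 0.028, "ty": 0, "tz": 0, "yaw": 0, "grip": -0.65}, {"tx": 0.037, "ty": 0, "tz": 0, "yaw": 0, "grip": -0.65}, {"tx": 0.046, "ty": 0, "tz": 0, "yaw": 0, "grip": -0.65}, {"tx": 0.055, "ty": 0, "tz": 0, "yaw": 0, "grip": -0.65}, {"tx": 0.062, "ty": 0, "tz": 0, "yaw": 0, "grip": -0.65}, {"tx": 0.066, "ty": 0, "tz": 0, "yaw": 0, "grip": -0.65}]'

```text
time: 5.92
tool_pos: [0.5699, 0.1595, 0.0166]
tool_rot: [3.141, -0.0, -0.048]
contact_force: [-1.6, -0.6, 1.2]
opening: 0.0162
```

```bash
python3 - <<'E'
from h import *
p,d=robot.read_camera("wrist");cv2.imwrite("pics/w5.png",p[:,:,::-1])
s=robot.observe();print(s["time"],np.round(s["tool_pos"],4),np.round(s["tool_rot"],4),s["opening"],s["contact_force"])
E
```

```text
5.975 [0.5702 0.1594 0.0166] [ 3.1415e+00 -6.0000e-04 -4.8400e-02] 0.01579475896616475 [ 0.51653697 -0.6638745  -0.23582869]
```

View pics/w5.png

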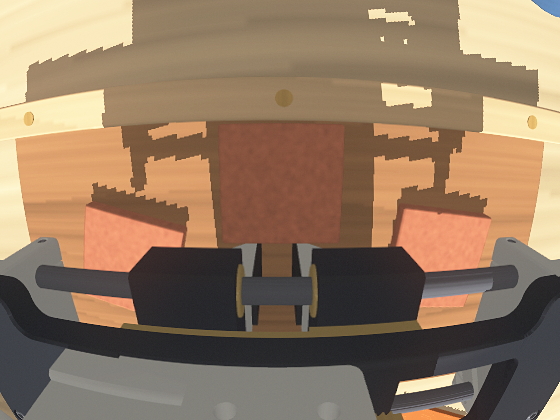

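Request:
apply_moves --plan '[{"tx": 0.001, "ty": 0, "tz": 0, "yaw": 0, "grip": -0.65}, {"tx": 0.002, "ty": 0, "tz": 0, "yaw": 0, "grip": -0.65}, {"tx": 0.003, "ty": 0, "tz": 0, "yaw": 0, "grip": -0.65}, {"tx": 0.004, "ty": 0, "tz": 0, "yaw": 0, "grip": -0.65}]'

```text
time: 6.48
tool_pos: [0.5714, 0.1595, 0.0165]
tool_rot: [3.141, 0.004, -0.048]
contact_force: [-9.2, 0.3, 5.8]
opening: 0.0159
```

Request:
apply_moves --plan '[{"tx": -0.02, "ty": 0, "tz": 0, "yaw": 0, "grip": -0.65}, {"tx": -0.05, "ty": 0, "tz": -0.02, "yaw": 0, "grip": -0.65}, {"tx": -0.071, "ty": -0.04, "tz": -0.03, "yaw": 0, "grip": -0.65}, {"tx": -0.071, "ty": -0.084, "tz": -0.02, "yaw": 0, "grip": -0.65}, {"tx": -0.071, "ty": -0.084, "tz": 0, "yaw": 0, "grip": -0.65}, {"tx": -0.06, "ty": -0.084, "tz": 0, "yaw": 0, "grip": -0.65}, {"tx": -0.05, "ty": -0.084, "tz": 0, "yaw": 0, "grip": -0.65}, {"tx": -0.041, "ty": -0.084, "tz": 0, "yaw": 0, "grip": -0.65}]'

```text
time: 7.48
tool_pos: [0.5382, 0.2447, 0.0174]
tool_rot: [-3.141, -0.002, -0.049]
contact_force: [0.2, -0.4, 0.4]
opening: 0.0162
```

```bash
python3 - <<'E'
from h import *
p,d=robot.read_camera("wrist");cv2.imwrite("pics/w6.png",p[:,:,::-1])
s=robot.observe();print(s["time"],np.round(s["tool_pos"],4),np.round(s["tool_rot"],4),s["opening"],s["contact_force"])
E
```

```text
7.525 [0.5393 0.2447 0.0175] [-3.1409e+00 -2.9000e-03 -4.9600e-02] 0.016372759382639095 [ 0.80520252 -0.36424236  0.63352613]
```

View pics/w6.png

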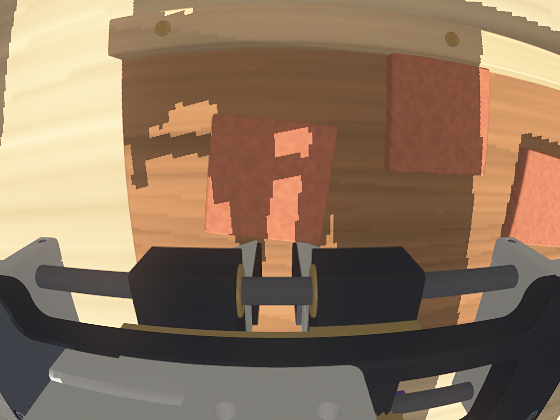

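Request:
apply_moves --plan '[{"tx": 0.007, "ty": 0, "tz": 0, "yaw": 0, "grip": -0.65}, {"tx": 0.014, "ty": 0, "tz": 0, "yaw": 0, "grip": -0.65}, {"tx": 0.021, "ty": 0, "tz": 0, "yaw": 0, "grip": -0.65}, {"tx": 0.027, "ty": 0, "tz": 0, "yaw": 0, "grip": -0.65}, {"tx": 0.031, "ty": 0, "tz": 0, "yaw": 0, "grip": -0.65}, {"tx": 0.034, "ty": 0, "tz": 0, "yaw": 0, "grip": -0.65}, {"tx": 0.036, "ty": 0, "tz": 0, "yaw": 0, "grip": -0.65}, {"tx": 0.037, "ty": 0, "tz": 0, "yaw": 0, "grip": -0.65}]'

```text
time: 8.52
tool_pos: [0.5735, 0.2435, 0.0166]
tool_rot: [3.141, 0.0, -0.048]
contact_force: [-0.9, -0.2, 0.7]
opening: 0.0159
```

```bash
python3 - <<'E'
from h import *
p,d=robot.read_camera("wrist");cv2.imwrite("pics/w7.png",p[:,:,::-1])
s=robot.observe();print(s["time"],np.round(s["tool_pos"],4),np.round(s["tool_rot"],4),s["opening"],s["contact_force"])
E
```

```text
8.575 [0.5736 0.2434 0.0166] [ 3.1415e+00 -1.0000e-04 -4.8200e-02] 0.016269774438004907 [-0.42767252  0.81527346  0.59189491]
```

View pics/w7.png

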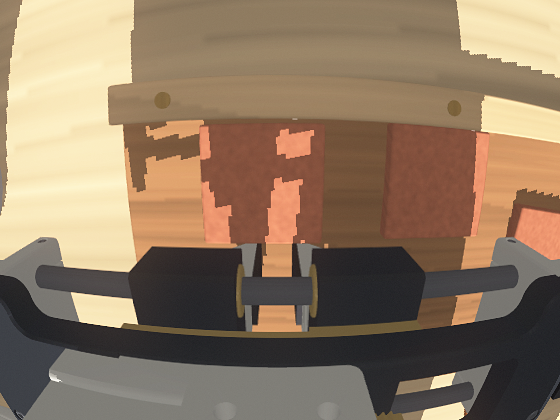

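Request:
apply_moves --plan '[{"tx": 0.001, "ty": 0, "tz": 0, "yaw": 0, "grip": -0.65}, {"tx": 0.002, "ty": 0, "tz": 0, "yaw": 0, "grip": -0.65}, {"tx": 0.003, "ty": 0, "tz": 0, "yaw": 0, "grip": -0.65}, {"tx": 0.004, "ty": 0, "tz": 0, "yaw": 0, "grip": -0.65}]'

```text
time: 9.07
tool_pos: [0.5759, 0.2433, 0.0166]
tool_rot: [3.141, 0.004, -0.048]
contact_force: [-8.1, 0.8, 5.3]
opening: 0.0161
```

Request:
apply_moves --plan '[{"tx": -0.02, "ty": 0, "tz": 0, "yaw": 0, "grip": -0.65}, {"tx": -0.05, "ty": 0.01, "tz": -0.03, "yaw": 0, "grip": -0.65}, {"tx": -0.068, "ty": 0.06, "tz": -0.04, "yaw": 0, "grip": -0.65}, {"tx": -0.069, "ty": 0.12, "tz": -0.04, "yaw": 0, "grip": -0.65}, {"tx": -0.069, "ty": 0.165, "tz": -0.03, "yaw": 0, "grip": -0.65}, {"tx": -0.069, "ty": 0.175, "tz": 0, "yaw": 0, "grip": -0.65}, {"tx": -0.065, "ty": 0.175, "tz": 0, "yaw": 0, "grip": -0.65}, {"tx": -0.055, "ty": 0.175, "tz": 0, "yaw": 0, "grip": -0.65}]'

```text
time: 10.07
tool_pos: [0.5151, 0.0716, 0.0174]
tool_rot: [3.142, -0.001, -0.048]
contact_force: [0.3, 0.6, 0.1]
opening: 0.0162
```

```bash
python3 - <<'E'
from h import *
p,d=robot.read_camera("wrist");cv2.imwrite("pics/w8.png",p[:,:,::-1])
s=robot.observe();print(s["time"],np.round(s["tool_pos"],4),np.round(s["tool_rot"],4),s["opening"],s["contact_force"])
E
```

```text
10.125 [0.5173 0.0717 0.018 ] [-3.1415 -0.0043 -0.0473] 0.01646714830393162 [ 1.37829874 -0.03577435  0.5994079 ]
```

View pics/w8.png

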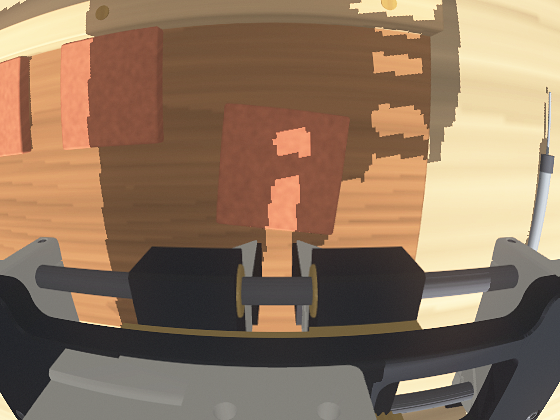

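Request:
apply_moves --plan '[{"tx": 0.008, "ty": 0, "tz": 0, "yaw": 0, "grip": -0.65}, {"tx": 0.016, "ty": 0, "tz": 0, "yaw": 0, "grip": -0.65}, {"tx": 0.024, "ty": 0, "tz": 0, "yaw": 0, "grip": -0.65}, {"tx": 0.032, "ty": 0, "tz": 0, "yaw": 0, "grip": -0.65}, {"tx": 0.038, "ty": 0, "tz": 0, "yaw": 0, "grip": -0.65}, {"tx": 0.043, "ty": 0, "tz": 0, "yaw": 0, "grip": -0.65}, {"tx": 0.046, "ty": 0, "tz": 0, "yaw": 0, "grip": -0.65}, {"tx": 0.048, "ty": 0, "tz": 0, "yaw": 0, "grip": -0.65}]'

```text
time: 11.12
tool_pos: [0.5621, 0.0688, 0.0166]
tool_rot: [3.141, 0.0, -0.048]
contact_force: [-0.5, 0.5, 0.8]
opening: 0.0162
```

Request:
apply_moves --plan '[{"tx": 0.001, "ty": 0, "tz": 0, "yaw": 0, "grip": -0.65}, {"tx": 0.002, "ty": 0, "tz": 0, "yaw": 0, "grip": -0.65}, {"tx": 0.003, "ty": 0, "tz": 0, "yaw": 0, "grip": -0.65}, {"tx": 0.003, "ty": 0, "tz": 0, "yaw": 0, "grip": -0.65}]'

```text
time: 11.62
tool_pos: [0.5652, 0.0686, 0.0167]
tool_rot: [3.142, -0.0, -0.048]
contact_force: [-0.5, 0.2, 0.4]
opening: 0.016
```

Request:
apply_moves --plan '[{"tx": 0.001, "ty": 0, "tz": 0, "yaw": 0, "grip": -0.65}, {"tx": 0.002, "ty": 0, "tz": 0, "yaw": 0, "grip": -0.65}, {"tx": 0.003, "ty": 0, "tz": 0, "yaw": 0, "grip": -0.65}, {"tx": 0.004, "ty": 0, "tz": 0, "yaw": 0, "grip": -0.65}]'

```text
time: 12.12
tool_pos: [0.5667, 0.0686, 0.0166]
tool_rot: [3.141, 0.005, -0.048]
contact_force: [-10.1, 0.2, 8.9]
opening: 0.0163
```

Request:
apply_moves --plan '[{"tx": -0.02, "ty": 0, "tz": 0, "yaw": 0, "grip": -0.65}, {"tx": -0.06, "ty": 0, "tz": -0.03, "yaw": 0, "grip": -0.65}, {"tx": -0.09, "ty": -0.02, "tz": -0.08, "yaw": 0, "grip": -0.65}, {"tx": -0.104, "ty": -0.05, "tz": -0.13, "yaw": 0, "grip": -0.65}, {"tx": -0.104, "ty": -0.08, "tz": -0.18, "yaw": 0, "grip": -0.65}, {"tx": -0.104, "ty": -0.087, "tz": -0.21, "yaw": 0, "grip": -0.65}, {"tx": -0.104, "ty": -0.087, "tz": -0.21, "yaw": 0, "grip": -0.65}]'

```text
time: 13.0
tool_pos: [0.4708, 0.1613, 0.2292]
tool_rot: [-3.14, -0.006, -0.047]
contact_force: [0.2, 0.5, -0.7]
opening: 0.0159
```

```bash
python3 - <<'E'
from h import *
s=robot.observe();print(s["time"],np.round(s["tool_pos"],4),np.round(s["tool_rot"],4),s["opening"])
cal=robot.get_calibration("wrist");p,d=robot.read_camera("wrist");cv2.imwrite("pics/w9.png",p[:,:,::-1])
np.savez("w9.npz",p=p,d=d,**cal)
for n in ["tile_l_mid","tile_m_mid","tile_r_mid"]:
    for r in robot.outline_of(n,"wrist"):
        P=regionpts("wrist",cal,r["region"],.022);q=cv2.minAreaRect(P);print(n,"outline",round(r["confidence"],2),np.round(q[0],4),np.round(q[1],4),round(q[2],1))
z=np.load("w2.npz");c2={k:z[k] for k in("camera_matrix","R","t")}
im=z["p"][0:220,240:400,::-1];cv2.imwrite("pics/z2.png",cv2.resize(im,None,fx=3,fy=2.7,interpolation=cv2.INTER_CUBIC))
E
```

```text
13.0 [0.4708 0.1613 0.2292] [-3.1402 -0.0064 -0.0469] 0.01594773076105736
tile_l_mid outline 0.59 [0.6171 0.2482] [0.0615 0.0602] 87.5
tile_m_mid outline 0.79 [0.6124 0.1562] [0.06   0.0599] 87.2
tile_r_mid outline 0.88 [0.3823 0.1773] [0.0581 0.057 ] 88.3
tile_r_mid outline 0.84 [0.608  0.0688] [0.0609 0.0602] 87.1
tile_r_mid outline 0.76 [ 0.383  -0.0923] [0.0621 0.0596] 80.7
```

View pics/w9.png

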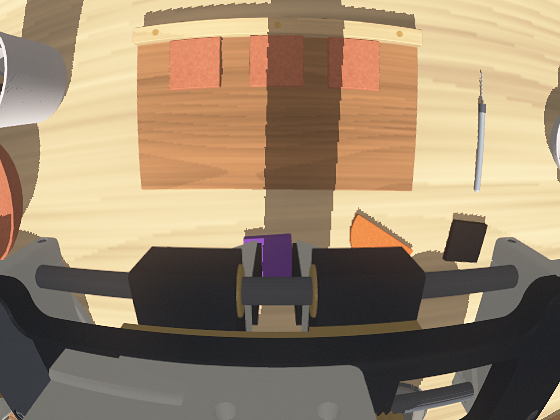

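View pics/z2.png

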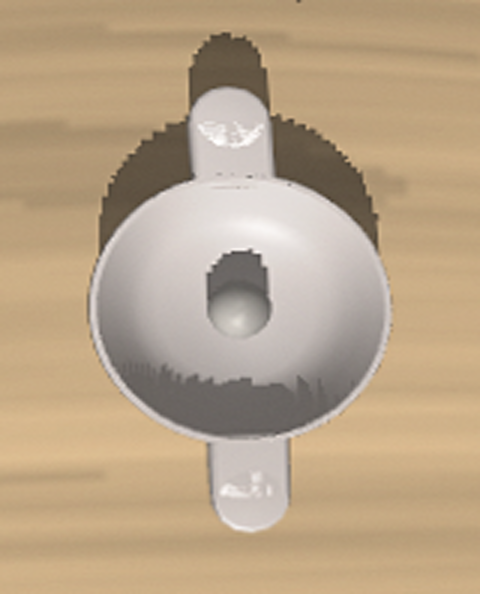

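```bash
python3 - <<'E'
from h import *
z=np.load("w2.npz");c2={k:z[k] for k in("camera_matrix","R","t")}
def f(x,y,h): return atz("wrist",c2,((y+.5)/2.7-.5,240+(x+.5)/3-.5),h)[:2]
A=f(230,86,.034);B=f(252,531,.034)
print("tips",A,B,"mid",(A+B)/2,np.linalg.norm(A-B),"ang",np.degrees(np.arctan2(*(A-B)[::-1])))
a=f(231,140,.034);b=f(250.5,480,.034);print("side mids",a,b,np.degrees(np.arctan2(*(a-b)[::-1])))
L=f(90,310,.034);R=f(392,310,.034);print("rim",L,R,np.linalg.norm(L-R),(L+R)/2)
print("ball",f(240,305,.021))
print("lug width", f(190,140,.034)-f(272,140,.034),f(210,480,.034)-f(291,480,.034))
for px,h in [((55,163),.005),((185,168),.005),((107,163),.005)]: print("pin",atz("wrist",c2,px,h))
print("paddle edge",[atz("wrist",c2,p,.014)[:2].round(3) for p in [(12,417),(148,425),(148,441),(240,441)]])
E
```

```text
tips [ 0.62004207 -0.29788412] [ 0.43694467 -0.30109717] mid [ 0.52849337 -0.29949065] 0.18312559253439736 ang 1.0053395717446834
side mids [ 0.5970847  -0.29719379] [ 0.45846815 -0.30062871] 1.419497025178172
rim [ 0.52915588 -0.24445596] [ 0.527812   -0.35450405] 0.11005628907121295 [ 0.52848394 -0.29948001]
ball [ 0.52988792 -0.29975516]
lug width [-6.39870438e-05  2.94885771e-02] [0.0008754  0.03022632]
pin [ 0.61234788 -0.11908416  0.005     ]
pin [ 0.45187484 -0.11432618  0.005     ]
pin [ 0.54803382 -0.11637334  0.005     ]
paddle edge [array([ 0.66 , -0.427]), array([ 0.489, -0.432]), array([ 0.489, -0.455]), array([ 0.367, -0.467])]
```

Request:
apply_moves --plan '[{"tx": 0.001, "ty": 0.04, "tz": 0, "yaw": 0, "grip": 0.3}, {"tx": 0.003, "ty": 0.1, "tz": 0, "yaw": -0.01, "grip": 0.3}, {"tx": 0.004, "ty": 0.16, "tz": 0, "yaw": -0.02, "grip": 0.3}, {"tx": 0.006, "ty": 0.22, "tz": 0, "yaw": -0.03, "grip": 0.3}, {"tx": 0.007, "ty": 0.28, "tz": 0, "yaw": -0.04, "grip": 0.3}, {"tx": 0.008, "ty": 0.34, "tz": 0, "yaw": -0.05, "grip": 0.3}, {"tx": 0.009, "ty": 0.4, "tz": 0, "yaw": -0.06, "grip": 0.3}, {"tx": 0.01, "ty": 0.445, "tz": 0, "yaw": -0.068, "grip": 0.3}]'

```text
time: 14.2
tool_pos: [0.4567, -0.2872, 0.2252]
tool_rot: [-3.14, 0.002, 0.018]
contact_force: [-0.5, 0.2, 0.0]
opening: 0.0592
```

Request:
apply_moves --plan '[{"tx": 0, "ty": 0.017, "tz": 0.02, "yaw": 0, "grip": 0.3}, {"tx": 0, "ty": 0.017, "tz": 0.07, "yaw": 0, "grip": 0.3}, {"tx": 0, "ty": 0.017, "tz": 0.11, "yaw": 0, "grip": 0.3}, {"tx": 0, "ty": 0.017, "tz": 0.13, "yaw": 0, "grip": 0.3}, {"tx": 0, "ty": 0.017, "tz": 0.13, "yaw": 0, "grip": 0.3}]'

```text
time: 14.82
tool_pos: [0.4566, -0.3008, 0.0941]
tool_rot: [-3.138, 0.004, 0.019]
contact_force: [-0.1, 0.7, 0.5]
opening: 0.0598
```

```bash
python3 - <<'E'
from h import *
cal=robot.get_calibration("wrist");p,d=robot.read_camera("wrist");cv2.imwrite("pics/w10.png",p[:,:,::-1])
np.savez("w10.npz",p=p,d=d,**cal)
s=robot.observe();print(s["time"],np.round(s["tool_pos"],4),np.round(s["tool_rot"],4),s["opening"],np.round(s["qpos"],3))
E
```

```text
14.875 [ 0.4575 -0.3014  0.0956] [-3.1398e+00  2.1000e-03  1.9200e-02] 0.060068847061492715 [-0.722  0.522  1.633 -0.     0.99   0.829]
```

View pics/w10.png

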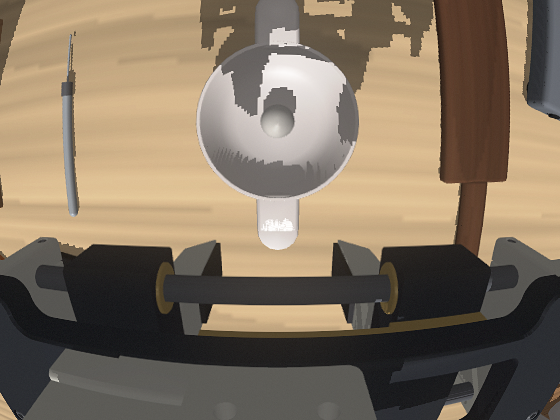

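```bash
python3 - <<'E'
from h import *
z=np.load("w10.npz");c2={k:z[k] for k in("camera_matrix","R","t")}
im=z["p"][0:270,180:380,::-1];cv2.imwrite("pics/z10.png",cv2.resize(im,None,fx=3,fy=2.2,interpolation=cv2.INTER_CUBIC))
f=lambda r,c,h:atz("wrist",c2,(r,c),h)[:2].round(4)
print(f(215,258,.034),f(215,298,.034),"tip",f(249,278,.034),"rim",f(120,197,.034),f(120,358,.034),"ball",f(122,277.5,.021))
print("lug a",f(35,270,.034),f(35,299,.034))
E
```

```text
[ 0.463 -0.287] [ 0.4636 -0.3151] tip [ 0.4373 -0.3016] rim [ 0.5292 -0.2448] [ 0.5315 -0.3537] ball [ 0.5276 -0.2993]
lug a [ 0.5873 -0.2932] [ 0.5878 -0.3124]
```

View pics/z10.png

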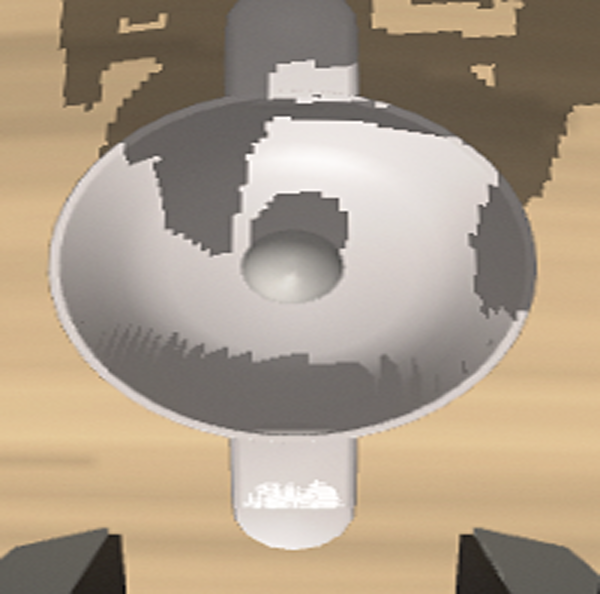

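Request:
apply_moves --plan '[{"tx": 0.001, "ty": 0, "tz": 0.03, "yaw": 0, "grip": 0.3}, {"tx": 0.001, "ty": 0, "tz": 0.06, "yaw": 0, "grip": 0.3}, {"tx": 0.001, "ty": 0, "tz": 0.08, "yaw": 0, "grip": 0.3}, {"tx": 0.001, "ty": 0, "tz": 0.087, "yaw": 0, "grip": 0.3}, {"tx": 0.001, "ty": 0, "tz": 0.087, "yaw": 0, "grip": 0.3}, {"tx": 0.001, "ty": 0, "tz": 0.087, "yaw": 0, "grip": 0.3}]'

```text
time: 15.62
tool_pos: [0.4599, -0.3021, 0.0109]
tool_rot: [3.14, -0.002, 0.02]
contact_force: [0.4, -0.4, 0.5]
opening: 0.06
```

```bash
python3 - <<'E'
from h import *
cal=robot.get_calibration("wrist");p,d=robot.read_camera("wrist");cv2.imwrite("pics/w11.png",p[:,:,::-1])
s=robot.observe();print(s["time"],np.round(s["tool_pos"],4),np.round(s["tool_rot"],4),s["opening"],np.round(s["contact_force"],2))
E
```

```text
15.675 [ 0.4598 -0.3021  0.0108] [ 3.1401e+00 -1.5000e-03  1.9800e-02] 0.059819384231354564 [ 0.15  0.24 -0.09]
```

View pics/w11.png

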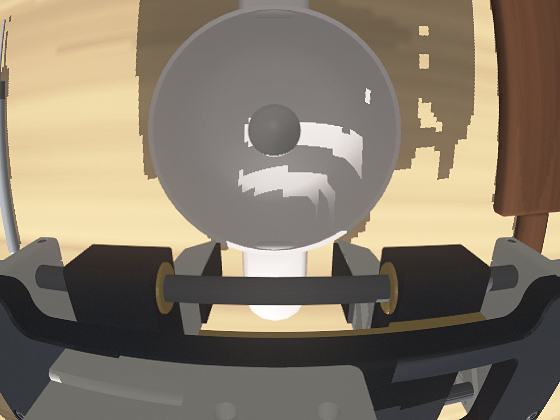

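Request:
apply_moves --plan '[{"tx": 0, "ty": -0.001, "tz": 0.002, "yaw": 0, "grip": 0.2}, {"tx": 0, "ty": -0.001, "tz": 0.002, "yaw": 0, "grip": 0.0}, {"tx": 0, "ty": -0.001, "tz": 0.002, "yaw": 0, "grip": -0.15}, {"tx": 0, "ty": -0.001, "tz": 0.002, "yaw": 0, "grip": -0.22}, {"tx": 0, "ty": -0.001, "tz": 0.002, "yaw": 0, "grip": -0.27}, {"tx": 0, "ty": -0.001, "tz": 0.002, "yaw": 0, "grip": -0.31}, {"tx": 0, "ty": -0.001, "tz": 0.002, "yaw": 0, "grip": -0.35}, {"tx": 0, "ty": -0.001, "tz": 0.002, "yaw": 0, "grip": -0.4}]' --force 10

```text
time: 16.68
tool_pos: [0.4592, -0.3006, 0.0077]
tool_rot: [3.141, 0.0, 0.02]
contact_force: [-0.4, -0.0, -0.5]
opening: 0.0301
```

Request:
apply_moves --plan '[{"tx": 0, "ty": 0, "tz": 0, "yaw": 0, "grip": -0.5}, {"tx": 0, "ty": 0, "tz": 0, "yaw": 0, "grip": -0.6}, {"tx": 0, "ty": 0, "tz": 0, "yaw": 0, "grip": -0.7}, {"tx": 0, "ty": 0, "tz": 0, "yaw": 0, "grip": -0.7}]' --force 25

```text
time: 17.18
tool_pos: [0.4592, -0.3006, 0.0077]
tool_rot: [3.141, 0.0, 0.02]
contact_force: [-1.4, -1.4, -0.1]
opening: 0.0299
```

Request:
apply_moves --plan '[{"tx": 0, "ty": 0, "tz": 0, "yaw": 0, "grip": -0.8}, {"tx": 0, "ty": 0, "tz": 0, "yaw": 0, "grip": -1}, {"tx": 0, "ty": 0, "tz": 0, "yaw": 0, "grip": -1}, {"tx": 0, "ty": 0, "tz": 0, "yaw": 0, "grip": -1}]' --force 55

```text
time: 17.68
tool_pos: [0.4592, -0.3006, 0.0077]
tool_rot: [3.141, 0.0, 0.02]
contact_force: [-1.0, -1.6, -0.1]
opening: 0.0297
```

```bash
python3 - <<'E'
from h import *
cal=robot.get_calibration("wrist");p,d=robot.read_camera("wrist");cv2.imwrite("pics/w12.png",p[:,:,::-1])
s=robot.observe();print(s["time"],np.round(s["tool_pos"],4),np.round(s["tool_rot"],4),s["opening"],np.round(s["contact_force"],2),np.round(s["torque"],3))
E
```

```text
17.725 [ 0.4592 -0.3006  0.0077] [ 3.1415 -0.      0.0198] 0.029695999174707662 [-1.16 -1.17 -1.04] [-0.123  0.161 -0.043]
```

View pics/w12.png

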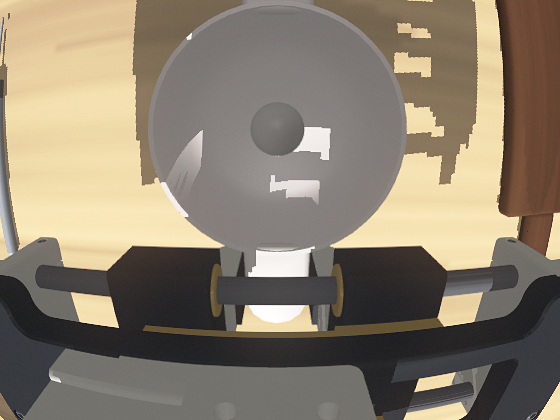

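Request:
apply_moves --plan '[{"tx": 0, "ty": 0, "tz": -0.001, "yaw": 0, "grip": -1}, {"tx": 0, "ty": 0, "tz": -0.003, "yaw": 0, "grip": -1}, {"tx": 0, "ty": 0, "tz": -0.006, "yaw": 0, "grip": -1}, {"tx": 0, "ty": 0, "tz": -0.01, "yaw": 0, "grip": -1}, {"tx": 0, "ty": 0, "tz": -0.014, "yaw": 0, "grip": -1}, {"tx": 0, "ty": 0, "tz": -0.017, "yaw": 0, "grip": -1}, {"tx": 0, "ty": 0, "tz": -0.019, "yaw": 0, "grip": -1}, {"tx": 0, "ty": 0, "tz": -0.02, "yaw": 0, "grip": -1}]' --force 60

```text
time: 18.73
tool_pos: [0.4592, -0.3006, 0.0279]
tool_rot: [3.141, -0.0, 0.02]
contact_force: [-0.3, 0.2, -2.9]
opening: 0.0293
```

```bash
python3 - <<'E'
from h import *
cal=robot.get_calibration("wrist");p,d=robot.read_camera("wrist");cv2.imwrite("pics/w13.png",p[:,:,::-1])
s=robot.observe();print(s["time"],np.round(s["tool_pos"],4),np.round(s["tool_rot"],4),s["opening"],np.round(s["contact_force"],2),np.round(s["torque"],3))
E
```

```text
18.775 [ 0.4593 -0.3006  0.0279] [ 3.1414e+00 -1.0000e-04  1.9800e-02] 0.029192311254545543 [-0.48  0.26 -2.87] [ 0.031  0.189 -0.01 ]
```

View pics/w13.png

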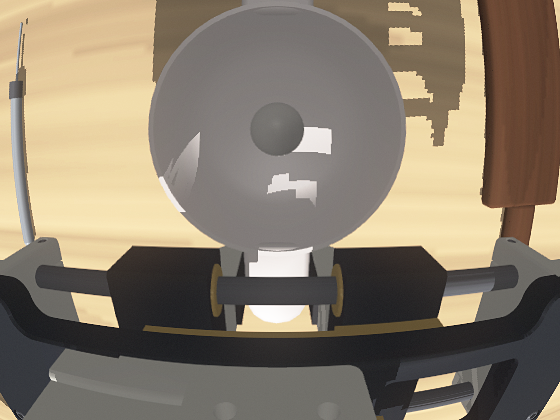

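Request:
apply_moves --plan '[{"tx": 0, "ty": 0, "tz": -0.002, "yaw": 0, "grip": -1}, {"tx": 0, "ty": 0, "tz": -0.006, "yaw": 0, "grip": -1}, {"tx": 0, "ty": 0, "tz": -0.012, "yaw": 0, "grip": -1}, {"tx": 0, "ty": 0, "tz": -0.019, "yaw": 0, "grip": -1}, {"tx": 0, "ty": 0, "tz": -0.026, "yaw": 0, "grip": -1}, {"tx": 0, "ty": 0, "tz": -0.033, "yaw": 0, "grip": -1}, {"tx": 0, "ty": 0, "tz": -0.04, "yaw": 0, "grip": -1}, {"tx": 0, "ty": 0, "tz": -0.047, "yaw": 0, "grip": -1}]'

```text
time: 19.77
tool_pos: [0.4592, -0.3005, 0.0752]
tool_rot: [3.142, 0.0, 0.02]
contact_force: [0.5, -0.0, -2.2]
opening: 0.0292
```

Request:
apply_moves --plan '[{"tx": 0, "ty": 0, "tz": -0.007, "yaw": 0, "grip": -1}, {"tx": 0, "ty": 0, "tz": -0.013, "yaw": 0, "grip": -1}, {"tx": 0, "ty": 0, "tz": -0.018, "yaw": 0, "grip": -1}, {"tx": 0, "ty": 0, "tz": -0.022, "yaw": 0, "grip": -1}, {"tx": 0, "ty": 0, "tz": -0.024, "yaw": 0, "grip": -1}, {"tx": 0, "ty": 0, "tz": -0.025, "yaw": 0, "grip": -1}, {"tx": 0, "ty": 0, "tz": -0.025, "yaw": 0, "grip": -1}, {"tx": 0, "ty": 0, "tz": -0.025, "yaw": 0, "grip": -1}]'

```text
time: 20.78
tool_pos: [0.4592, -0.3005, 0.0995]
tool_rot: [-3.141, 0.0, 0.02]
contact_force: [-0.2, -0.6, -3.1]
opening: 0.0292
```

```bash
python3 - <<'E'
from h import *
cal=robot.get_calibration("wrist");p,d=robot.read_camera("wrist");cv2.imwrite("pics/w14.png",p[:,:,::-1])
s=robot.observe();print(s["time"],np.round(s["tool_pos"],4),np.round(s["tool_rot"],4),s["opening"],np.round(s["contact_force"],2),np.round(s["torque"],3))
r=.070
# one call: angle increments
for name,a in [("start",[.5,1.5,3,5,7.5,10.5,13.5,16.5]),("mid",[3,6,9,12,15,18,21,24]),("end",[3,6,9,11.5,13.5,15,16,16.5])]:
    print(name)
    for x in np.radians(a): print('{"tx": %.4f, "ty": %.4f, "tz": 0, "yaw": %.4f, "grip": -1},'%(r*(1-np.cos(x)),r*np.sin(x),-x),end=" ")
E
```

```text
20.825 [ 0.4592 -0.3005  0.0996] [-3.1415e+00  2.0000e-04  1.9800e-02] 0.029505991040748723 [-1.44 -0.59 -2.76] [0.008 0.19  0.003]
start
{"tx": 0.0000, "ty": 0.0006, "tz": 0, "yaw": -0.0087, "grip": -1}, {"tx": 0.0000, "ty": 0.0018, "tz": 0, "yaw": -0.0262, "grip": -1}, {"tx": 0.0001, "ty": 0.0037, "tz": 0, "yaw": -0.0524, "grip": -1}, {"tx": 0.0003, "ty": 0.0061, "tz": 0, "yaw": -0.0873, "grip": -1}, {"tx": 0.0006, "ty": 0.0091, "tz": 0, "yaw": -0.1309, "grip": -1}, {"tx": 0.0012, "ty": 0.0128, "tz": 0, "yaw": -0.1833, "grip": -1}, {"tx": 0.0019, "ty": 0.0163, "tz": 0, "yaw": -0.2356, "grip": -1}, {"tx": 0.0029, "ty": 0.0199, "tz": 0, "yaw": -0.2880, "grip": -1}, mid
{"tx": 0.0001, "ty": 0.0037, "tz": 0, "yaw": -0.0524, "grip": -1}, {"tx": 0.0004, "ty": 0.0073, "tz": 0, "yaw": -0.1047, "grip": -1}, {"tx": 0.0009, "ty": 0.0110, "tz": 0, "yaw": -0.1571, "grip": -1}, {"tx": 0.0015, "ty": 0.0146, "tz": 0, "yaw": -0.2094, "grip": -1}, {"tx": 0.0024, "ty": 0.0181, "tz": 0, "yaw": -0.2618, "grip": -1}, {"tx": 0.0034, "ty": 0.0216, "tz": 0, "yaw": -0.3142, "grip": -1}, {"tx": 0.0046, "ty": 0.0251, "tz": 0, "yaw": -0.3665, "grip": -1}, {"tx": 0.0061, "ty": 0.0285, "tz": 0, "yaw": -0.4189, "grip": -1}, end
{"tx": 0.0001, "ty": 0.0037, "tz": 0, "yaw": -0.0524, "grip": -1}, {"tx": 0.0004, "ty": 0.0073, "tz": 0, "yaw": -0.1047, "grip": -1}, {"tx": 0.0009, "ty": 0.0110, "tz": 0, "yaw": -0.1571, "grip": -1}, {"tx": 0.0014, "ty": 0.0140, "tz": 0, "yaw": -0.2007, "grip": -1}, {"tx": 0.0019, "ty": 0.0163, "tz": 0, "yaw": -0.2356, "grip": -1}, {"tx": 0.0024, "ty": 0.0181, "tz": 0, "yaw": -0.2618, "grip": -1}, {"tx": 0.0027, "ty": 0.0193, "tz": 0, "yaw": -0.2793, "grip": -1}, {"tx": 0.0029, "ty": 0.0199, "tz": 0, "yaw": -0.2880, "grip": -1},
```

View pics/w14.png

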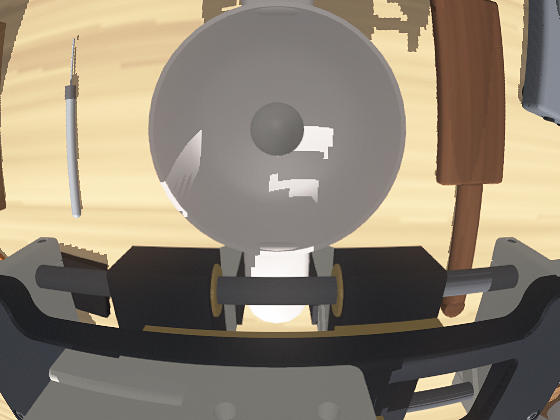

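Request:
apply_moves --plan '[{"tx": 0.0, "ty": 0.0006, "tz": 0, "yaw": -0.0087, "grip": -1}, {"tx": 0.0, "ty": 0.0018, "tz": 0, "yaw": -0.0262, "grip": -1}, {"tx": 0.0001, "ty": 0.0037, "tz": 0, "yaw": -0.0524, "grip": -1}, {"tx": 0.0003, "ty": 0.0061, "tz": 0, "yaw": -0.0873, "grip": -1}, {"tx": 0.0006, "ty": 0.0091, "tz": 0, "yaw": -0.1309, "grip": -1}, {"tx": 0.0012, "ty": 0.0128, "tz": 0, "yaw": -0.1833, "grip": -1}, {"tx": 0.0019, "ty": 0.0163, "tz": 0, "yaw": -0.2356, "grip": -1}, {"tx": 0.0029, "ty": 0.0199, "tz": 0, "yaw": -0.288, "grip": -1}]'

```text
time: 21.82
tool_pos: [0.4626, -0.3207, 0.0997]
tool_rot: [3.141, 0.0, 0.311]
contact_force: [0.3, 0.4, -1.8]
opening: 0.0295
```

Request:
apply_moves --plan '[{"tx": 0.0001, "ty": 0.0037, "tz": 0, "yaw": -0.0524, "grip": -1}, {"tx": 0.0004, "ty": 0.0073, "tz": 0, "yaw": -0.1047, "grip": -1}, {"tx": 0.0009, "ty": 0.011, "tz": 0, "yaw": -0.1571, "grip": -1}, {"tx": 0.0015, "ty": 0.0146, "tz": 0, "yaw": -0.2094, "grip": -1}, {"tx": 0.0024, "ty": 0.0181, "tz": 0, "yaw": -0.2618, "grip": -1}, {"tx": 0.0034, "ty": 0.0216, "tz": 0, "yaw": -0.3142, "grip": -1}, {"tx": 0.0046, "ty": 0.0251, "tz": 0, "yaw": -0.3665, "grip": -1}, {"tx": 0.0061, "ty": 0.0285, "tz": 0, "yaw": -0.4189, "grip": -1}]'

```text
time: 22.82
tool_pos: [0.477, -0.346, 0.0997]
tool_rot: [3.141, 0.0, 0.729]
contact_force: [0.8, 1.3, -2.2]
opening: 0.0292
```

Request:
apply_moves --plan '[{"tx": 0.0001, "ty": 0.0037, "tz": 0, "yaw": -0.0524, "grip": -1}, {"tx": 0.0004, "ty": 0.0073, "tz": 0, "yaw": -0.1047, "grip": -1}, {"tx": 0.0009, "ty": 0.011, "tz": 0, "yaw": -0.1571, "grip": -1}, {"tx": 0.0015, "ty": 0.0146, "tz": 0, "yaw": -0.2094, "grip": -1}, {"tx": 0.0024, "ty": 0.0181, "tz": 0, "yaw": -0.2618, "grip": -1}, {"tx": 0.0034, "ty": 0.0216, "tz": 0, "yaw": -0.3142, "grip": -1}, {"tx": 0.0046, "ty": 0.0251, "tz": 0, "yaw": -0.3665, "grip": -1}, {"tx": 0.0061, "ty": 0.0285, "tz": 0, "yaw": -0.4189, "grip": -1}]'

```text
time: 23.82
tool_pos: [0.5006, -0.3633, 0.0997]
tool_rot: [3.141, 0.0, 1.148]
contact_force: [0.3, -0.6, -1.7]
opening: 0.0295
```

Request:
apply_moves --plan '[{"tx": 0.0001, "ty": 0.0037, "tz": 0, "yaw": -0.0524, "grip": -1}, {"tx": 0.0004, "ty": 0.0073, "tz": 0, "yaw": -0.1047, "grip": -1}, {"tx": 0.0009, "ty": 0.011, "tz": 0, "yaw": -0.1571, "grip": -1}, {"tx": 0.0015, "ty": 0.0146, "tz": 0, "yaw": -0.2094, "grip": -1}, {"tx": 0.0024, "ty": 0.0181, "tz": 0, "yaw": -0.2618, "grip": -1}, {"tx": 0.0032, "ty": 0.021, "tz": 0, "yaw": -0.3054, "grip": -1}, {"tx": 0.004, "ty": 0.0234, "tz": 0, "yaw": -0.3403, "grip": -1}, {"tx": 0.0045, "ty": 0.0247, "tz": 0, "yaw": -0.3613, "grip": -1}]'

```text
time: 24.82
tool_pos: [0.5249, -0.3691, 0.0996]
tool_rot: [3.142, 0.0, 1.508]
contact_force: [0.6, 0.4, -1.5]
opening: 0.0299
```

```bash
python3 - <<'E'
from h import *
cal=robot.get_calibration("wrist");p,d=robot.read_camera("wrist");cv2.imwrite("pics/w15.png",p[:,:,::-1])
s=robot.observe();print(s["time"],np.round(s["tool_pos"],4),np.round(s["tool_rot"],4),s["opening"],np.round(s["contact_force"],2),np.round(s["torque"],3))
E
```

```text
24.875 [ 0.525  -0.3691  0.0997] [3.1414e+00 2.0000e-04 1.5089e+00] 0.02916902321281458 [ 0.35  0.66 -2.03] [-0.194 -0.116  0.004]
```

View pics/w15.png

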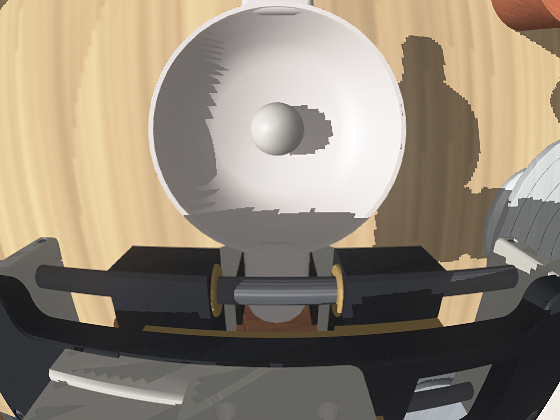

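Request:
apply_moves --plan '[{"tx": 0, "ty": 0.0003, "tz": 0, "yaw": -0.005, "grip": -1}, {"tx": 0, "ty": 0.0006, "tz": 0, "yaw": -0.009, "grip": -1}, {"tx": 0, "ty": 0.0008, "tz": 0, "yaw": -0.011, "grip": -1}, {"tx": 0, "ty": 0.0008, "tz": 0, "yaw": -0.011, "grip": -1}, {"tx": 0, "ty": 0.0008, "tz": 0, "yaw": -0.011, "grip": -1}, {"tx": 0, "ty": 0.0008, "tz": 0, "yaw": -0.011, "grip": -1}, {"tx": 0, "ty": 0.0008, "tz": 0, "yaw": -0.011, "grip": -1}, {"tx": 0, "ty": 0.0008, "tz": 0, "yaw": -0.011, "grip": -1}]'

```text
time: 25.88
tool_pos: [0.5256, -0.3691, 0.0997]
tool_rot: [3.142, 0.0, 1.518]
contact_force: [0.9, 0.2, -2.8]
opening: 0.0296
```

```bash
python3 - <<'E'
from h import *
s=robot.observe();print(s["time"],np.round(s["tool_pos"],4),np.round(s["tool_rot"],4),s["opening"])
for c in ["top","scene","wrist"]:
    cal=robot.get_calibration(c);p,d=robot.read_camera(c);cv2.imwrite(f"pics/f_{c}.png",p[:,:,::-1])
    if c!="wrist":
      for n in ["tile_l_mid","tile_m_mid","tile_r_mid"]:
        for r in robot.outline_of(n,c)[:4]:
          P=regionpts(c,cal,r["region"],.022);q=cv2.minAreaRect(P);print(c,n,round(r["confidence"],2),np.round(q[0],4),np.round(q[1],4),round(q[2],1))
    else:
      # level check: depth of the rim/lug a points and plane fit on dish rim via depth
      K=cal["camera_matrix"];pts=[]
      for a in np.linspace(0,2*np.pi,72,endpoint=False):
        rr,cc=int(round(128-120*np.sin(a))),int(round(277+123*np.cos(a)))
        if rr>225: continue
        if d[rr,cc]>0:
          o,v=ray("wrist",cal,(rr,cc)); vc=(cal["R"]@v)[2]; X=o+v*d[rr,cc]/vc; pts.append(X)
      pts=np.array(pts);pts=pts[np.abs(pts[:,2]-np.median(pts[:,2]))<.01]
      A=np.c_[pts[:,:2],np.ones(len(pts))];k,*_=np.linalg.lstsq(A,pts[:,2],rcond=None);print("tilt deg",np.degrees(k[:2]),"z",pts[:,2].mean(),len(pts),"std",(A@k-pts[:,2]).std())
s=robot.observe();print(s["time"])
E
```

```text
25.875 [ 0.5256 -0.3691  0.0997] [3.1416e+00 1.0000e-04 1.5179e+00] 0.029599803967306715
top tile_l_mid 0.74 [0.6152 0.2482] [0.0609 0.0601] 86.6
top tile_l_mid 0.34 [0.6635 0.5435] [0.2386 0.1279] 51.9
top tile_m_mid 0.73 [0.6103 0.1554] [0.0614 0.0608] 86.6
top tile_r_mid 0.87 [0.3722 0.1749] [0.0572 0.0599] 1.2
top tile_r_mid 0.86 [0.6049 0.0685] [0.0627 0.062 ] 1.4
top tile_r_mid 0.75 [0.3415 0.2945] [0.0627 0.0605] 65.2
scene tile_l_mid 0.65 [0.6158 0.2499] [0.0592 0.0532] 89.3
scene tile_m_mid 0.57 [0.6098 0.1568] [0.0612 0.0549] 87.5
scene tile_r_mid 0.86 [0.6049 0.0688] [0.0594 0.0544] 87.3
scene tile_r_mid 0.71 [0.3899 0.1762] [0.0674 0.059 ] 0.9
scene tile_r_mid 0.67 [0.3574 0.298 ] [0.0645 0.0709] 66.7
scene tile_r_mid 0.56 [ 0.3936 -0.1   ] [0.0609 0.0674] 81.0
tilt deg [ 0.06137278 -0.47346562] z 0.12566848780846424 57 std 0.000630813573181241
26.325
```

View pics/f_top.png

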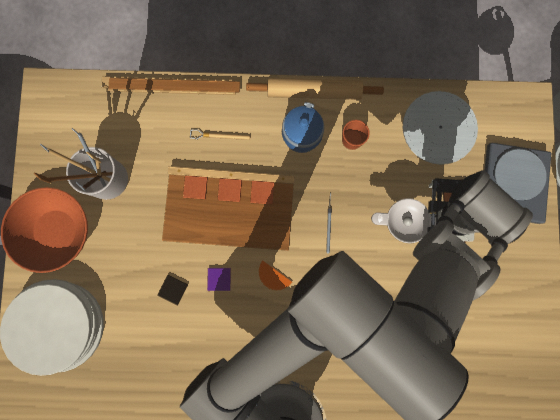

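View pics/f_scene.png

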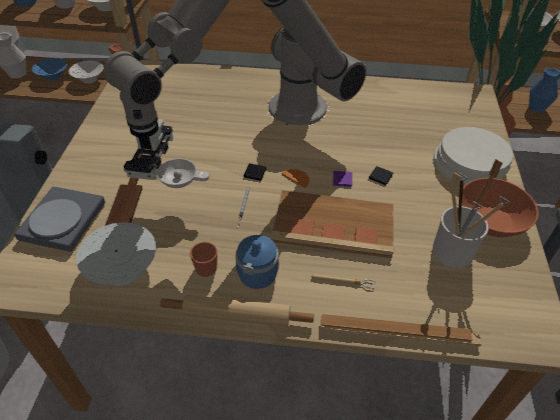

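View pics/f_wrist.png

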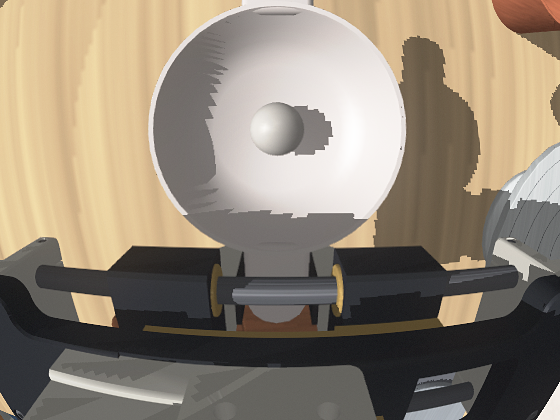

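```bash
python3 - <<'E'
from cell import robot
print(robot.hand_in(), robot.observe()["time"])
E
```

```text
the job is handed in; nothing more can be done
the job is handed in; nothing more can be done
```

The job is handed in, at about 26 s on the robot's clock. The three tiles are back against the batten and the arm is holding the dish out to you.

- **Tiles:** I pushed each one until it stopped against the batten, feeling 8 to 10 N. The stopping points line up to within about 0.1 mm. The wrist picture shows all three flush and square to the batten within about 1 degree. The gaps are now about 32 mm (left to middle) and 27 mm (middle to right), against roughly 25 and 31 mm before, because the left tile slid about 6 mm along the batten.
- **Dish:** I gripped lug b, the one nearest the robot, at 60 N, lifted the dish and turned it 86 degrees about its own axis, so it lies along the batten.
    - **Pose:** The free lug points left, within about 0.5 degrees of the batten line. The underside is about 92 mm above the bench.
    - **Level and ball:** It is level to about 0.5 degrees by the depth picture, and the ball stayed in the middle throughout.
- **Everything else:** Nothing else on the bench looked moved in the last pictures. The paddle and one black look-alike tile were partly hidden by the arm in the top view, so I checked those less closely.

The top camera's outline put the right tile's angle at 1.4 degrees, while the wrist and scene cameras gave about -2.8. I trusted those two, because they match the felt contact and the neighbouring tiles.

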